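Move repaired padlocks from bench rack to delivery tray, keeping their order

TASK

Four repaired padlocks stand on the wooden rack in the order of the customer's doors. Move them into the white dishes of the grey tray beside it, one standing upright in each dish, in the same order from left to right as they stand on the rack now. Do not knock any of them over, and leave the steel dish of pins where it is.

Things in the scene. Friction and masses are not known exactly. Their poses are not given: they have to be found in the camera images.
- lock_brass_mid (a point): plain padlock, brass body 20 thick x 40 wide x 34 high, short thin steel shackle; 53 high overall, 130 g (mm). Stands upright on its flat foot in a bay of the rack, width along the row. Point: its centre, 26.5 mm above its foot; x along its thickness (grip the body across this, below the shackle or notch), y along its width, z up.
- lock_laminated_mid (a point): laminated padlock, body a stack of steel plates 26 thick x 50 wide x 38 high, thick steel shackle; 61 high overall, 240 g (mm). Stands upright on its flat foot in a bay of the rack, width along the row. Point: its centre, 30.5 mm above its foot; x along its thickness (grip the body across this, below the shackle or notch), y along its width, z up.
- lock_long_mid (a point): long-shackle padlock, aluminium body 20 thick x 40 wide x 33 high with a black band, tall thin steel shackle; 68 high overall, 110 g (mm). Stands upright on its flat foot in a bay of the rack, width along the row. Point: its centre, 34.0 mm above its foot; x along its thickness (grip the body across this, below the shackle or notch), y along its width, z up.
- lock_shutter_mid (a point): shutter padlock, steel block 24 thick x 50 wide x 52 high, no bow: a brass bolt crosses a notch in its top (solid up to 34 high); 300 g (mm). Stands upright on its flat foot in a bay of the rack, width along the row. Point: its centre, 26.0 mm above its foot; x along its thickness (grip the body across this, below the shackle or notch), y along its width, z up.
- rack: fixed wooden rack, 84 (x) x 306 (y) mm, four bays in a row along y, 74 mm apart; bay floors 12 mm above the table, ribs and lips up to 20 mm. Origin: under its centre, on the table. The row runs roughly to the robot's left and right; which padlock is in which bay changes. The grey tray lies beside it, roughly in line, on its left or its right.
- dish_a: one of four like fixed white dishes, 68 (x) x 72 (y) x 10 high outside, walls 3 (mm), in a row along their y, 74 apart, in the grey tray (84 x 308, steel handle at each end, rim 12 above the table). Origin: under its centre, 6 mm above the table; inner floor 3 mm above the origin. The letters say nothing of their order in the row.
- dish_b: one of four like fixed white dishes, 68 (x) x 72 (y) x 10 high outside, walls 3 (mm), in a row along their y, 74 apart, in the grey tray (84 x 308, steel handle at each end, rim 12 above the table). Origin: under its centre, 6 mm above the table; inner floor 3 mm above the origin. The letters say nothing of their order in the row.
- dish_c: one of four like fixed white dishes, 68 (x) x 72 (y) x 10 high outside, walls 3 (mm), in a row along their y, 74 apart, in the grey tray (84 x 308, steel handle at each end, rim 12 above the table). Origin: under its centre, 6 mm above the table; inner floor 3 mm above the origin. The letters say nothing of their order in the row.
- dish_d: one of four like fixed white dishes, 68 (x) x 72 (y) x 10 high outside, walls 3 (mm), in a row along their y, 74 apart, in the grey tray (84 x 308, steel handle at each end, rim 12 above the table). Origin: under its centre, 6 mm above the table; inner floor 3 mm above the origin. The letters say nothing of their order in the row.
- pin_dish: loose round steel dish of small brass pins, 72 mm across, 18 mm high, on the table beyond the rack (on the side away from the robot), at least 115 mm from the rack's middle line. Origin under its centre. Not to be shifted.
Not all that is in view belongs to the job. Leave any orange, pink or turquoise look-alike of the part that bears lock_long_mid alone.

How it is judged:
By the outcome, as a careful person would: the job done as asked, in the order asked, and still so for the second after the job is handed in, with the robot touching nothing.
It also fails if it takes over 102 s, if anything falls off the work surface, if the arm or the gripper's body presses on something with over 40 N, if the wrist force passes 120 N, or if a joint passes its speed limit or range.

ROBOT

A 6-joint arm with a two-finger parallel gripper is mounted at the origin on the work surface. World frame = base frame: x ahead of the robot, y to its left, z up, the work surface at z = 0. Lengths are in mm, angles in degrees, forces in N, time in s.
With the tool pointing down it reaches from about 300 to 850 mm from the base axis. Payload 4.2 kg.
Tool frame: the origin (TCP) lies at the centre of the arm's flange, where the gripper is bolted on; the fingertips stand 191 mm ahead of it and the grasp point (between the pads) lies 172 mm ahead of it; y points along the fingers, x is the direction in which the jaws open and shut, and the axes are right-handed (so a half turn about y gives the same grasp; the last joint's range is limited). The gripper opens to 91 mm and grips with 3 to 60 N. Pads are 32 mm wide; open, the fingers measure 118 mm over their backs; the gripper's body (76 mm by 178 mm) begins 60 mm behind the grasp point.
Start: joints at [-69.213, 18.312, 89.639, -0, 72.044, -1.146], TCP at [214.772, -533.382, 404.776] pointing down, gripper open.
Joint ranges: [-177.97, 177.97], [-48.28, 115.42], [12.27, 149.76], [-77.06, 257.06], [2.81, 150.46], [-146.56, 146.56]. Speed limits (degrees/s): [147.25, 147.25, 180, 180, 180, 180].

INTERFACE

Orientations are given as [roll, pitch, yaw] about the fixed x, y, z axes, in that order (R = Rz(yaw) Ry(pitch) Rx(roll)).
In Python, from workcell import env gives the robot as it stands.
- The arm moves only by the tool carry_out, never from a script. Its argument "increments" is a list of rows, each a list of 3 entries, a list of its own where there are three numbers: the turn, a rotation vector about the tool's x, y, z in rad, then the shift along the tool's x, y, z in mm, then the closure, from 0 (fully open) to 1 (shut). In form: [[[wx, wy, wz], [dx, dy, dz], claw], ...]. A call has 1 to 10 rows; each row is the pose to reach, as a shift and turn from the pose commanded when the call began, along the tool's axes at that moment; what a row does not reach only later rows make up. A row lasts 1/12 s, in which the tool goes at most 41.7 mm and 7.16 degrees, less where a joint would pass 70% of its speed; a pose out of reach is approached as far as the arm can. A call with a gripper value outside its range is refused whole. The fingers move at their own pace and stop on an object; "force" is the grip in N (left out, the last holds). Time passes only in rows, so rows that repeat a pose let the fingers close. It gives the time, the measured TCP pose, the force and the opening at its end, in the units of the state.
- env.state(): the state, without advancing time (a new reading comes with each control period).
- env.grab_frame(name): name is "side" or "top"; returns a dict with "frame" (400x640x3 uint8, blue, green, red), "z_map" (400x640 float32, mm along the optical axis (not along the pixel's ray), 0 where there is no reading), "camera_matrix" (3x3 intrinsics, pixels), "rvec" (rotation vector, rad) and "tvec" (3), from world to camera coordinates, as OpenCV has them. Camera axes: x right, y down, z forward; pixel columns grow to the right and rows downward; lengths in mm; the calibration is good to about 2 mm. A picture is of the moment at which its call begins.
- env.job_done(): hands the job in, once; it reports no verdict.
The state is a dict: "time_s": time; "qpos": joint angles; "qvel": joint speeds; "effort": joint torques, N m; "ee_pos": TCP position; "ee_rot": TCP orientation; "force": force on the tool from outside, world axes, zero at the start; "torque": the same for the moment, N m; "gripper_width": finger opening in mm.
Only numpy, scipy, OpenCV 4.12 (cv2) and the standard library are available. Lean on these libraries where they do the work, as an engineer would, in place of code of your own. Each camera call takes 0.05 s, during which the arm holds its last target. There are 200 camera calls.

## Working session

There is one attempt and no reset: what is moved stays moved. The work goes in short steps, Python scripts to look and compute and a tool call to move; the robot and the scene stay as the last step left them, time stands still between calls to the robot, and variables do not carry over. Pictures are saved under pics/ and viewed, about 12 in all and at most 16, crops included, and the job is handed in when it is done.

Besides the shell and the picture viewer there is one more tool, called after "Call:" by a JSON object that holds its "name" and its "arguments". carry_out: Moves the arm, as the interface text tells. Its arguments: {"type":"object","properties":{"increments":{"type":"array","items":{"type":"array"}},"force":{"type":"number"}},"required":["increments"]}

```bash
mkdir -p pics; ls; cat > h.py <<'E'
import numpy as np,cv2
from workcell import env
def grab(n,save=None):
    f=env.grab_frame(n)
    if save: cv2.imwrite('pics/'+save,f['frame'])
    return f
def world(f):
    "world xyz for each pixel from the depth map"
    K=np.array(f['camera_matrix']);R=cv2.Rodrigues(np.array(f['rvec'],float))[0];t=np.array(f['tvec'],float).ravel()
    z=f['z_map'];v,u=np.mgrid[:z.shape[0],:z.shape[1]]
    c=np.stack([(u-K[0,2])/K[0,0]*z,(v-K[1,2])/K[1,1]*z,z],-1)
    return (c-t)@R
E
python3 - <<'E'
from h import *
for n in('top','side'):
    f=grab(n,n+'0.png');np.savez('/tmp/'+n+'0.npz',**f)
    R=cv2.Rodrigues(np.array(f['rvec'],float))[0];print(n,-R.T@np.array(f['tvec']).ravel(),f['camera_matrix'])
print(env.state())
E
```

```text
pics
top [ 403.65223956   16.91957301 1005.61092374] [[498.56459879   0.         324.78326951]
 [  0.         498.56459879 203.71554421]
 [  0.           0.           1.        ]]
side [ 311.92503988 -529.50957493  730.5018676 ] [[427.76009962   0.         323.46053417]
 [  0.         427.76009962 203.79807745]
 [  0.           0.           1.        ]]
{'time_s': 0.1, 'qpos': array([-6.92137309e+01,  1.83473584e+01,  8.96994366e+01, -1.18111506e-03,
        7.20429368e+01, -1.14457223e+00]), 'qvel': array([ 0.08016596, -0.11328683, -0.08652049,  0.03368867, -0.05569172,
       -0.00259132]), 'effort': array([-2.39749204e-05, -4.13332987e+01, -2.32509917e+01,  7.28518981e-02,
        4.21673153e-02, -5.08384767e-05]), 'ee_pos': array([ 214.71302639, -533.24729196,  404.01018584]), 'ee_rot': array([-8.99993304e+01,  8.97363208e-02, -6.80687931e+01]), 'force': array([0.11991068, 0.56601741, 0.13184778]), 'torque': array([-0.02527073, -0.03515707, -0.02638852]), 'gripper_width': 91.24478356206366}
```

```bash
sleep 1
```

```text
(no output)
```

View pics/top0.png

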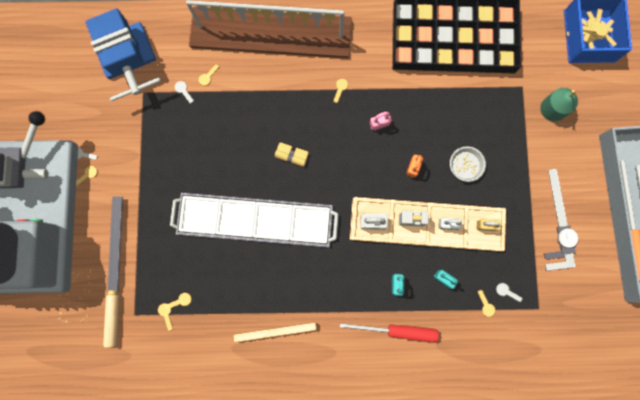

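View pics/side0.png

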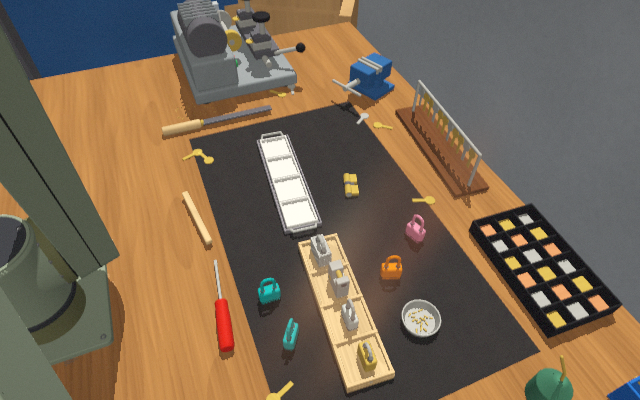

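```bash
python3 - <<'E'
from h import *
f=dict(np.load('/tmp/top0.npz'));W=world(f);im=f['frame'];hsv=cv2.cvtColor(im,cv2.COLOR_BGR2HSV)
s=dict(np.load('/tmp/side0.npz'));Ws=world(s)
print('table z top/side',np.median(W[255:300,150:380,2]),np.median(Ws[330:380,440:480,2]))
def rect(m,name):
    m=m.astype(np.uint8)
    n,l,st,c=cv2.connectedComponentsWithStats(m);i=1+np.argmax(st[1:,4]);p=W[l==i][:,:2].astype(np.float32)
    r=cv2.minAreaRect(p);print(name,r,st[i])
roi=np.zeros(im.shape[:2],bool);roi[185:260,165:345]=1
roi2=np.zeros_like(roi);roi2[185:260,342:515]=1
rect((W[...,2]>4)&roi,'tray');rect((W[...,2]>6)&roi2,'rack')
rect((im.min(2)>200)&roi,'dishes')
for w,n in((W,'top'),(Ws,'side')):
    m=((w[...,2]>30)&(w[...,2]<110)&(w[...,0]<W[188,430,0])&(w[...,0]>W[262,430,0])&(w[...,1]<W[225,345,1])&(w[...,1]>W[225,512,1])).astype(np.uint8)
    k,l,st,c=cv2.connectedComponentsWithStats(m)
    for i in range(1,k):
        if st[i,4]<15: continue
        P=w[l==i]
        print(n,c[i].round(),st[i,4],'ctr+rect',cv2.minAreaRect(P[:,:2].astype(np.float32)),'zmax',P[:,2].max())
c1=cv2.resize(im[195:255,345:515],None,fx=4.6,fy=4.6,interpolation=cv2.INTER_CUBIC)
c2=cv2.resize(s['frame'][215:395,230:440],None,fx=3,fy=3,interpolation=cv2.INTER_CUBIC)[:, :]
cv2.imwrite('pics/c1.png',c1);cv2.imwrite('pics/c2.png',c2)
E
```

```text
table z top/side 1.333603897408586 1.947985085386301
tray ((510.4985046386719, 166.0562286376953), (340.3276062011719, 137.14410400390625), 76.32929992675781) [ 170  192  168   56 6594]
rack ((499.9416809082031, -156.63180541992188), (148.61256408691406, 368.0778503417969), 7.035752296447754) [ 350  196  155   55 6523]
dishes ((485.3252868652344, 162.3090057373047), (305.25543212890625, 134.36260986328125), 84.43218231201172) [ 179  196  151   47 5179]
top [413. 218.] 393 ctr+rect ((509.9669189453125, -151.85829162597656), (51.348548889160156, 24.566020965576172), 86.87122344970703) zmax 68.06930514116871
top [374. 220.] 358 ctr+rect ((505.7160949707031, -74.72047424316406), (48.772071838378906, 25.774494171142578), 88.7508544921875) zmax 75.47783169310853
top [450. 223.] 228 ctr+rect ((499.48272705078125, -225.119140625), (40.86719512939453, 19.93453598022461), 88.4123306274414) zmax 82.85441412521132
top [489. 224.] 244 ctr+rect ((496.2451477050781, -299.5599365234375), (39.7796745300293, 20.169532775878906), 84.80680847167969) zmax 68.4235948252118
side [321. 248.] 400 ctr+rect ((505.8788757324219, -76.26492309570312), (52.71657943725586, 26.386995315551758), 89.19734954833984) zmax 74.59002245873234
side [338. 276.] 499 ctr+rect ((510.12554931640625, -153.14605712890625), (51.48452377319336, 24.804157257080078), 87.19783782958984) zmax 67.84554717413253
side [350. 314.] 317 ctr+rect ((499.6822509765625, -226.69735717773438), (39.890830993652344, 19.79035186767578), 86.16800689697266) zmax 82.37763005483568
side [367. 354.] 358 ctr+rect ((496.43597412109375, -301.24481201171875), (40.95701599121094, 20.506444931030273), 84.9310302734375) zmax 67.97505182605828
```

View pics/c2.png

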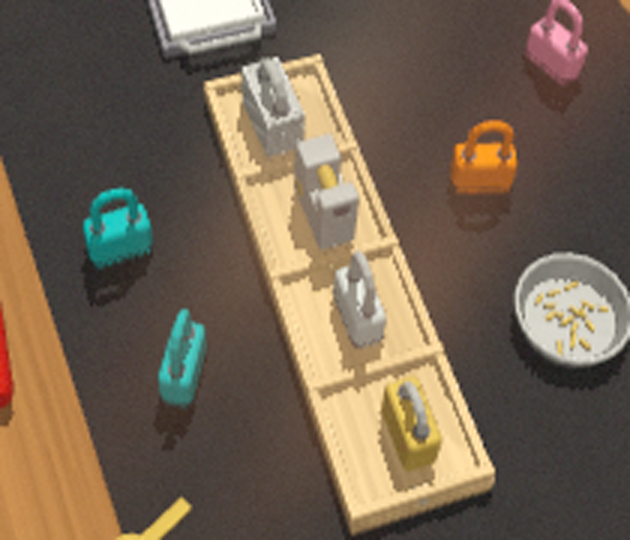

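View pics/c1.png

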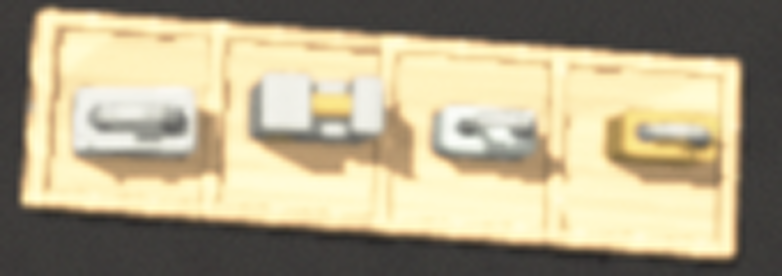

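```bash
cat >> h.py <<'E'
def rays(f,uv,z):
    "pixels -> world points on the plane at height z"
    K=np.array(f['camera_matrix']);R=cv2.Rodrigues(np.array(f['rvec'],float))[0];t=np.array(f['tvec'],float).ravel()
    d=np.c_[(np.asarray(uv,float)-K[:2,2])/K[0,0],np.ones(len(uv))]@R;o=-R.T@t
    return o+d*((z-o[2])/d[:,2])[:,None]
E
python3 - <<'E'
from h import *
for n,(a,b,c,d) in(('top',(185,260,165,345)),('side',(130,235,250,325))):
    f=dict(np.load(f'/tmp/{n}0.npz'));im=f['frame'];m=np.zeros(im.shape[:2],np.uint8)
    for th in(180,215):
        m[:]=0;m[a:b,c:d]=im[a:b,c:d].min(2)>th
        mm=cv2.morphologyEx(m,cv2.MORPH_OPEN,np.ones((3,3)))
        k,l,st,cc=cv2.connectedComponentsWithStats(mm,connectivity=4)
        for i in range(1,k):
            if st[i,4]>200:
                v,u=np.nonzero(l==i);P=rays(f,np.c_[u,v],12)[:,:2].astype(np.float32);print(n,th,st[i,4],cv2.minAreaRect(P),np.median(P,0))
    # tray incl. rim: brighter than mat
    m[:]=0;m[a:b,c:d]=im[a:b,c:d].min(2)>90
    v,u=np.nonzero(m);P=rays(f,np.c_[u,v],12)[:,:2].astype(np.float32);print(n,'tray',cv2.minAreaRect(P))
E
```

```text
top 180 5311 ((515.6953125, 159.7696990966797), (302.6232604980469, 73.48651885986328), 84.5656509399414) [515.6678  161.23947]
top 215 5058 ((515.9241943359375, 161.56973266601562), (296.4472351074219, 70.19912719726562), 84.41291046142578) [515.4017 159.2036]
top tray ((515.6846923828125, 162.3583221435547), (336.6127014160156, 86.81649780273438), 84.4111328125)
side 180 433 ((526.6050415039062, 266.5782470703125), (65.17262268066406, 66.19571685791016), 84.98780822753906) [525.0421  265.59937]
side 180 502 ((519.7119140625, 192.9709014892578), (65.21888732910156, 67.89169311523438), 84.18448638916016) [516.8491  191.26155]
side 180 575 ((511.61785888671875, 119.27802276611328), (66.26887512207031, 66.02106475830078), 84.36544036865234) [510.1616  118.26697]
side 180 615 ((502.95025634765625, 48.222259521484375), (62.20100021362305, 63.146209716796875), 85.04149627685547) [502.19916   46.975533]
side 215 384 ((525.1720581054688, 268.51123046875), (61.64251708984375, 61.36149597167969), 84.90760803222656) [525.2527  268.44574]
side 215 434 ((518.267333984375, 195.4436798095703), (60.43093490600586, 62.27510070800781), 83.9323501586914) [517.8864  194.96008]
side 215 499 ((510.7121276855469, 122.74995422363281), (59.53074264526367, 61.574745178222656), 84.44742584228516) [510.19193 121.71428]
side 215 590 ((503.4078369140625, 48.967838287353516), (60.54415512084961, 62.517845153808594), 84.84614562988281) [503.03125   47.605274]
side tray ((515.840576171875, 156.06407165527344), (359.1898193359375, 84.29588317871094), 84.36463928222656)
```

Left to right on the rack: laminated (374,220), shutter (413,218), long-shackle, aluminium with black band (450,223), brass (489,224). The teal, orange and pink bows are look-alikes standing off the rack, so I leave them alone. The tray is to the left, and the crops confirm all of this. I'll start with the laminated lock.

Call:
{"name": "carry_out", "arguments": {"increments": [[[0,-1.118,0],[-316,103,441],0],[[0,-1.118,0],[-316,103,441],0],[[0,-1.118,0],[-316,103,441],0],[[0,-1.118,0],[-316,103,441],0],[[0,-1.118,0],[-316,103,441],0],[[0,-1.118,0],[-316,103,441],0],[[0,-1.118,0],[-316,103,441],0],[[0,-1.118,0],[-316,103,441],0],[[0,-1.118,0],[-316,103,441],0],[[0,-1.118,0],[-316,103,441],0]], "force": 30}}

```text
time_s: 0.93
ee_pos: [434.8, -186.0, 326.5]
ee_rot: [-90.0, 0.0, -3.8]
force: [0.0, -0.5, 0.5]
gripper_width: 91.3
```

Call:
{"name": "carry_out", "arguments": {"increments": [[[0,0,0],[63,24.5,115.5],0],[[0,0,0],[63,24.5,115.5],0],[[0,0,0],[63,24.5,115.5],0],[[0,0,0],[63,24.5,115.5],0],[[0,0,0],[63,24.5,115.5],0],[[0,0,0],[63,24.5,115.5],0]]}}

```text
time_s: 1.43
ee_pos: [505.0, -77.1, 302.1]
ee_rot: [-90.0, 0.1, -3.9]
force: [-0.4, 0.2, 0.2]
gripper_width: 91.2
```

```bash
python3 - <<'E'
from h import *
f=grab('side');im=f['frame'][150:350,230:430];cv2.imwrite('pics/s1.png',cv2.resize(im,None,fx=3,fy=3));s=env.state();print(s['ee_pos'],s['ee_rot'],s['time_s'])
E
```

```text
[504.77399679 -77.77146223 302.41490479] [-9.00342426e+01  5.73872802e-02 -4.01560309e+00] 1.4833
```

View pics/s1.png

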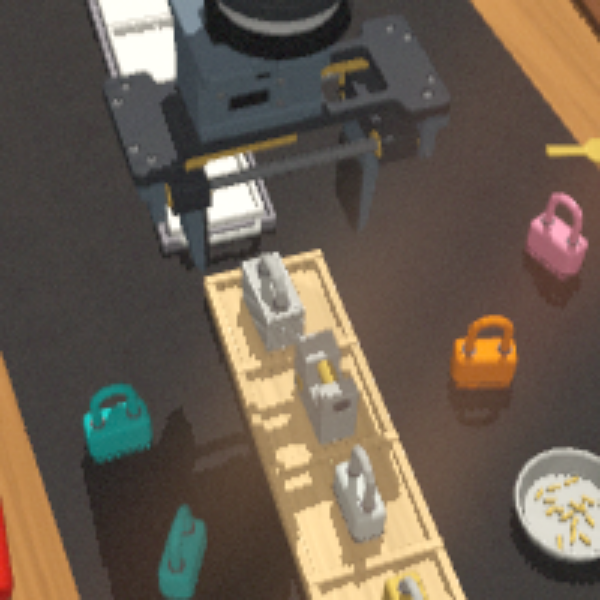

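Call:
{"name": "carry_out", "arguments": {"increments": [[[0,0,0],[1,30,2],0],[[0,0,0],[1,60,2],0],[[0,0,0],[1,80,2],0],[[0,0,0],[1,87,2],0],[[0,0,0],[1,87,2],0],[[0,0,0],[1,87,2],0],[[0,0,0],[1,87,2],0.4],[[0,0,0],[1,87,2],0.6],[[0,0,0],[1,87,2],1],[[0,0,0],[1,87,2],1]]}}

```text
time_s: 2.32
ee_pos: [506.7, -75.2, 216.4]
ee_rot: [-90.0, -0.1, -4.0]
force: [-0.4, 0.4, 0.4]
gripper_width: 67.5
```

Call:
{"name": "carry_out", "arguments": {"increments": [[[0,0,0],[0,0,0],1],[[0,0,0],[0,0,0],1],[[0,0,0],[0,0,0],1],[[0,0,0],[0,0,0],1],[[0,0,0],[0,0,0],1],[[0,0,0],[0,0,0],1]]}}

```text
time_s: 2.82
ee_pos: [506.4, -75.1, 215.5]
ee_rot: [-90.0, 0.0, -4.0]
force: [-2.1, 0.4, 1.3]
gripper_width: 27.7
```

Call:
{"name": "carry_out", "arguments": {"increments": [[[0,0,0],[0,0,0],1],[[0,0,0],[0,0,0],1],[[0,0,0],[0,-10,0],1],[[0,0,0],[0,-25,0],1],[[0,0,0],[0,-40,0],1],[[0,0,0],[0,-50,5],1],[[0,0,0],[0,-50,20],1],[[0,0,0],[-1,-50,45],1],[[0,0,0],[-1,-50,75],1],[[0,0,0],[-1,-50,106],1]]}}

```text
time_s: 3.65
ee_pos: [512.6, 31.6, 265.9]
ee_rot: [-90.0, -0.0, -4.1]
force: [0.8, -0.2, -2.8]
gripper_width: 26.0
```

```bash
python3 - <<'E'
from h import *
f=grab('side');im=f['frame'][100:300,230:430];cv2.imwrite('pics/s2.png',cv2.resize(im,None,fx=3,fy=3));s=env.state();print(s['ee_pos'],s['gripper_width'],s['force'])
E
```

```text
[513.07305008  35.98308674 266.01691978] 25.71954955310061 [ 1.9930682   4.55546016 -3.32234286]
```

View pics/s2.png

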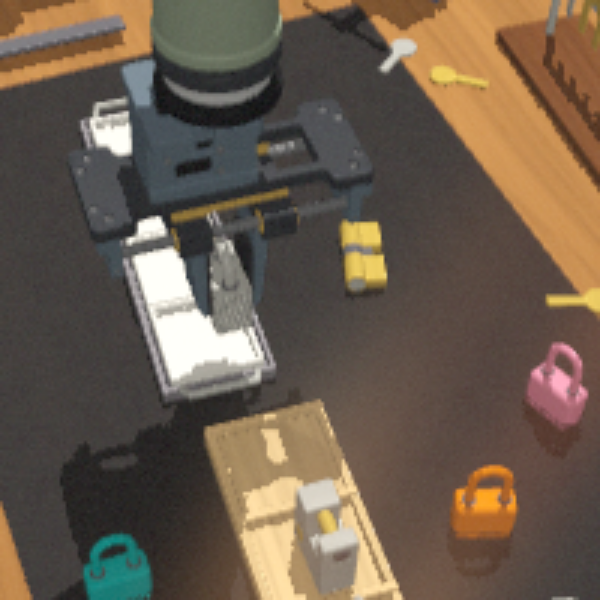

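Call:
{"name": "carry_out", "arguments": {"increments": [[[0,0,0],[0,0,35],1],[[0,0,0],[0,0,72],1],[[0,0,0],[-1,0,110],1],[[0,0,0],[-1,0,148],1],[[0,0,0],[-2,0,180],1],[[0,0,0],[-2,0,208],1],[[0,0,0],[-2.5,0,228],1],[[0,0,0],[-2.5,0,238],1],[[0,0,0],[-2.5,0,240],1],[[0,0,0],[-2.5,0,240],1]]}}

```text
time_s: 4.53
ee_pos: [527.0, 270.2, 265.3]
ee_rot: [-90.1, 0.0, -4.0]
force: [-0.3, -0.5, -3.1]
gripper_width: 26.0
```

Call:
{"name": "carry_out", "arguments": {"increments": [[[0,0,0],[0,10,0],1],[[0,0,0],[0,25,0],1],[[0,0,0],[0,38,0],1],[[0,0,0],[0,45,0],1],[[0,0,0],[0,47,0],1],[[0,0,0],[0,48,0],1],[[0,0,0],[0,48,0],1]]}}

```text
time_s: 5.12
ee_pos: [527.4, 269.8, 217.7]
ee_rot: [-90.0, -0.0, -4.0]
force: [0.8, 0.6, -2.4]
gripper_width: 25.9
```

```bash
python3 - <<'E'
from h import *
f=grab('side');im=f['frame'][80:240,210:370];cv2.imwrite('pics/s3.png',cv2.resize(im,None,fx=3.7,fy=3.7));s=env.state();print(s['ee_pos'],s['ee_rot'],s['gripper_width'],s['force'],s['time_s'])
E
```

```text
[527.46388553 269.95727881 218.02139796] [-8.99774167e+01 -5.42119504e-02 -4.03796373e+00] 25.851400175180597 [ 0.41861296 -0.14853066 -2.86386757] 5.1667
```

View pics/s3.png

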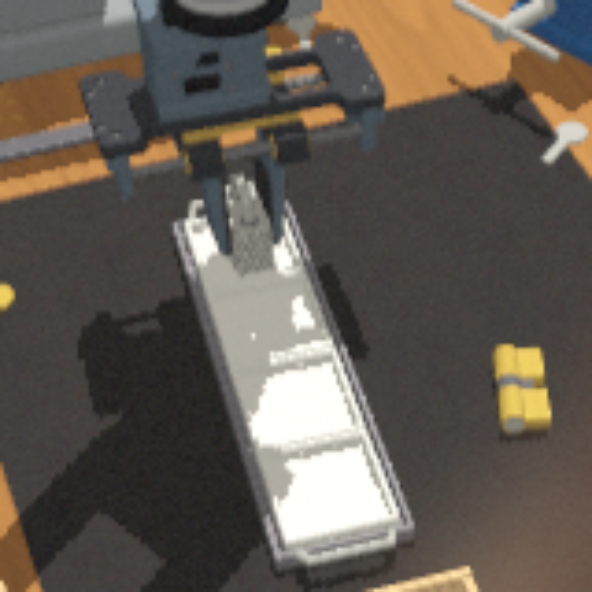

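Call:
{"name": "carry_out", "arguments": {"increments": [[[0,0,0],[0,2,0],1],[[0,0,0],[0,4,0],1],[[0,0,0],[0,5,0],1],[[0,0,0],[0,5,0],1],[[0,0,0],[0,5,0],1]]}}

```text
time_s: 5.58
ee_pos: [527.1, 270.2, 212.6]
ee_rot: [-90.0, -0.0, -4.0]
force: [0.4, 0.9, -1.9]
gripper_width: 26.3
```

Call:
{"name": "carry_out", "arguments": {"increments": [[[0,0,0],[0,0.5,0],1],[[0,0,0],[0,1,0],1],[[0,0,0],[0,1,0],1],[[0,0,0],[0,1,0],0.6],[[0,0,0],[0,1,0],0.3],[[0,0,0],[0,1,0],0.2],[[0,0,0],[0,1,0],0],[[0,0,0],[0,1,0],0],[[0,0,0],[0,1,0],0],[[0,0,0],[0,1,0],0]]}}

```text
time_s: 6.42
ee_pos: [527.2, 270.2, 211.4]
ee_rot: [-90.0, 0.0, -4.0]
force: [0.6, -0.2, -0.3]
gripper_width: 69.8
```

Call:
{"name": "carry_out", "arguments": {"increments": [[[0,0,0],[0,-10,0],0],[[0,0,0],[0,-35,0],0],[[0,0,0],[0,-70,0],0],[[0,0,0],[0,-92,0],0],[[0,0,0],[2,-92,-30],0],[[0,0,0],[3,-92,-68],0],[[0,0,0],[4,-92,-106],0],[[0,0,0],[5,-92,-145],0],[[0,0,0],[6,-92,-185],0],[[0,0,0],[7,-92,-225],0]]}}

```text
time_s: 7.25
ee_pos: [518.0, 43.7, 304.5]
ee_rot: [-90.0, -0.1, -4.0]
force: [-0.5, -0.4, 0.2]
gripper_width: 91.2
```

Call:
{"name": "carry_out", "arguments": {"increments": [[[0,0,0],[1,0,-40],0],[[0,0,0],[2,0,-80],0],[[0,0,0],[3,0,-120],0],[[0,0,0],[4,0,-155],0],[[0,0,0],[5,0,-182],0],[[0,0,0],[5.5,0,-194],0],[[0,0,0],[5.5,0,-198],0],[[0,0,0],[5.5,0,-198],0],[[0,0,0],[5.5,0,-198],0]]}}

```text
time_s: 8.0
ee_pos: [510.0, -151.7, 303.7]
ee_rot: [-90.0, 0.0, -4.0]
force: [-0.3, 0.1, -0.2]
gripper_width: 91.0
```

```bash
python3 - <<'E'
from h import *
f=grab('side');a=f['frame'][110:210,230:330];b=f['frame'][200:300,270:370];cv2.imwrite('pics/s4.png',np.hstack([cv2.resize(i,None,fx=4,fy=4) for i in(a,b)]));s=env.state();print(s['ee_pos'],s['ee_rot'],s['gripper_width'],s['force'],s['time_s'])
E
```

```text
[ 510.07947441 -151.38454655  303.63209641] [-8.99691424e+01  6.63082430e-03 -3.94249113e+00] 90.92362014476613 [ 0.3206315  -0.33040988 -0.03398736] 8.05
```

View pics/s4.png

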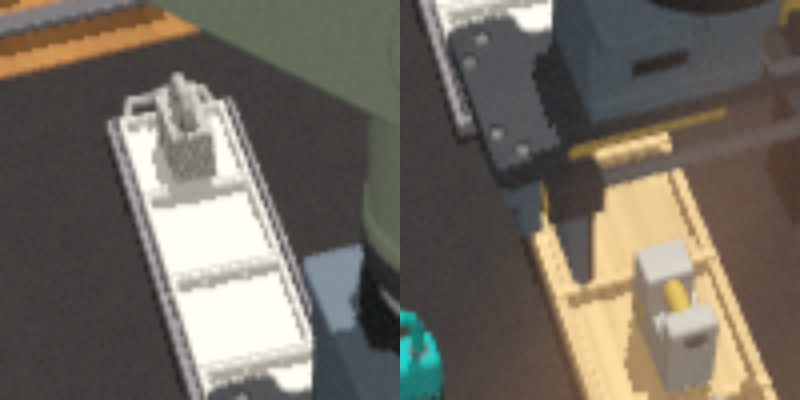

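Call:
{"name": "carry_out", "arguments": {"increments": [[[0,0,0],[0,30,-1],0],[[0,0,0],[0,60,-1],0],[[0,0,0],[0,80,-1],0],[[0,0,0],[0,88,-1],0],[[0,0,0],[0,88.5,-1],0],[[0,0,0],[0,88.5,-1],0.4],[[0,0,0],[0,88.5,-1],0.6],[[0,0,0],[0,88.5,-1],1],[[0,0,0],[0,88.5,-1],1],[[0,0,0],[0,88.5,-1],1]], "force": 35}}

```text
time_s: 8.88
ee_pos: [510.2, -153.7, 215.9]
ee_rot: [-90.0, -0.1, -4.0]
force: [-0.9, 0.1, -0.9]
gripper_width: 60.9
```

Call:
{"name": "carry_out", "arguments": {"increments": [[[0,0,0],[0,0,0],1],[[0,0,0],[0,0,0],1],[[0,0,0],[0,0,0],1],[[0,0,0],[0,0,0],1],[[0,0,0],[0,0,0],1],[[0,0,0],[0,0,0],1],[[0,0,0],[0,0,0],1],[[0,0,0],[0,0,0],1]]}}

```text
time_s: 9.55
ee_pos: [509.9, -153.6, 215.0]
ee_rot: [-90.0, 0.0, -4.0]
force: [-0.8, -0.5, -0.5]
gripper_width: 24.0
```

Call:
{"name": "carry_out", "arguments": {"increments": [[[0,0,0],[0,0,0],1],[[0,0,0],[0,-5,0],1],[[0,0,0],[0,-15,0],1],[[0,0,0],[0,-30,0],1],[[0,0,0],[0,-45,0],1],[[0,0,0],[0,-50,5],1],[[0,0,0],[-1,-50,20],1],[[0,0,0],[-2,-50,45],1],[[0,0,0],[-3,-50,75],1],[[0,0,0],[-4,-50,106],1]]}}

```text
time_s: 10.38
ee_pos: [513.1, -46.6, 265.2]
ee_rot: [-90.0, -0.0, -4.1]
force: [0.9, 0.4, -2.0]
gripper_width: 24.0
```

Call:
{"name": "carry_out", "arguments": {"increments": [[[0,0,0],[-1,0,35],1],[[0,0,0],[-3,0,72],1],[[0,0,0],[-5,0,110],1],[[0,0,0],[-7,0,148],1],[[0,0,0],[-9,0,180],1],[[0,0,0],[-10,0,208],1],[[0,0,0],[-11,0,230],1],[[0,0,0],[-11,0,241],1],[[0,0,0],[-11,0,243],1],[[0,0,0],[-11,0,243],1]]}}

```text
time_s: 11.22
ee_pos: [519.2, 195.7, 264.8]
ee_rot: [-90.0, 0.0, -3.9]
force: [0.5, -0.0, -3.2]
gripper_width: 23.8
```

Call:
{"name": "carry_out", "arguments": {"increments": [[[0,0,0],[0,10,0],1],[[0,0,0],[0,25,0],1],[[0,0,0],[0,38,0],1],[[0,0,0],[0,45,0],1],[[0,0,0],[0,48,0],1],[[0,0,0],[0,50,0],1],[[0,0,0],[0,51,0],1],[[0,0,0],[0,52,0],1],[[0,0,0],[0,52.5,0],1],[[0,0,0],[0,52.5,0],1]]}}

```text
time_s: 12.05
ee_pos: [519.5, 195.6, 212.9]
ee_rot: [-90.0, -0.0, -4.0]
force: [-0.5, 0.1, -1.4]
gripper_width: 23.7
```

Call:
{"name": "carry_out", "arguments": {"increments": [[[0,0,0],[0,0.5,0],1],[[0,0,0],[0,1,0],1],[[0,0,0],[0,1,0],1],[[0,0,0],[0,1,0],0.6],[[0,0,0],[0,1,0],0.3],[[0,0,0],[0,1,0],0.2],[[0,0,0],[0,1,0],0],[[0,0,0],[0,1,0],0],[[0,0,0],[0,1,0],0],[[0,0,0],[0,1,0],0]]}}

```text
time_s: 12.88
ee_pos: [519.4, 195.6, 211.5]
ee_rot: [-90.0, -0.0, -4.0]
force: [-0.2, 0.2, -0.7]
gripper_width: 68.1
```

Call:
{"name": "carry_out", "arguments": {"increments": [[[0,0,0],[0,-10,0],0],[[0,0,0],[0,-35,0],0],[[0,0,0],[0,-70,0],0],[[0,0,0],[0,-92,0],0],[[0,0,0],[1,-92,-30],0],[[0,0,0],[2,-92,-68],0],[[0,0,0],[3,-92,-106],0],[[0,0,0],[4,-92,-145],0],[[0,0,0],[5,-92,-185],0],[[0,0,0],[5,-92,-225],0]]}}

```text
time_s: 13.72
ee_pos: [508.3, -30.9, 304.5]
ee_rot: [-90.0, -0.1, -4.0]
force: [0.8, -0.4, -0.3]
gripper_width: 91.4
```

Call:
{"name": "carry_out", "arguments": {"increments": [[[0,0,0],[1,0,-40],0],[[0,0,0],[2,0,-80],0],[[0,0,0],[3,0,-120],0],[[0,0,0],[4,0,-155],0],[[0,0,0],[4.5,0,-182],0],[[0,0,0],[4.5,0,-194],0],[[0,0,0],[4.5,0,-197],0],[[0,0,0],[4.5,0,-197],0],[[0,0,0],[4.5,0,-197],0]]}}

```text
time_s: 14.47
ee_pos: [499.3, -225.0, 303.7]
ee_rot: [-90.0, 0.0, -4.0]
force: [-0.5, -0.6, 0.0]
gripper_width: 91.3
```

```bash
python3 - <<'E'
from h import *
f=grab('side');a=f['frame'][110:210,230:330];b=f['frame'][250:350,290:390];cv2.imwrite('pics/s5.png',np.hstack([cv2.resize(i,None,fx=4,fy=4) for i in(a,b)]));s=env.state();print(s['ee_pos'],s['ee_rot'],s['gripper_width'],s['force'],s['time_s'])
E
```

```text
[ 499.41786628 -224.68412579  303.63996046] [-8.99639856e+01  1.81727930e-02 -3.93215890e+00] 91.63697825364831 [-1.1902095  -0.22195461 -0.70753132] 14.5167
```

View pics/s5.png

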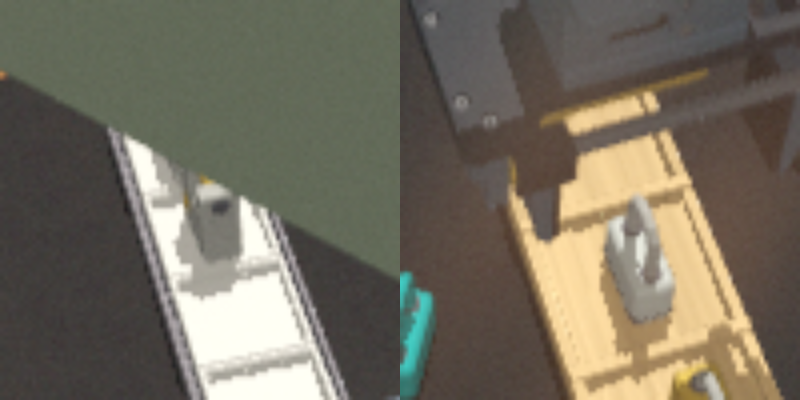

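Call:
{"name": "carry_out", "arguments": {"increments": [[[0,0,0],[0,30,-1],0],[[0,0,0],[0,60,-1],0],[[0,0,0],[0,80,-1],0],[[0,0,0],[0,88,-1],0],[[0,0,0],[0,88.5,-1],0],[[0,0,0],[0,88.5,-1],0.4],[[0,0,0],[0,88.5,-1],0.6],[[0,0,0],[0,88.5,-1],1],[[0,0,0],[0,88.5,-1],1],[[0,0,0],[0,88.5,-1],1]], "force": 25}}

```text
time_s: 15.35
ee_pos: [499.5, -227.2, 215.9]
ee_rot: [-90.0, -0.1, -4.0]
force: [-0.3, 0.3, 0.6]
gripper_width: 60.3
```

Call:
{"name": "carry_out", "arguments": {"increments": [[[0,0,0],[0,0,0],1],[[0,0,0],[0,0,0],1],[[0,0,0],[0,0,0],1],[[0,0,0],[0,0,0],1],[[0,0,0],[0,0,0],1],[[0,0,0],[0,0,0],1],[[0,0,0],[0,0,0],1],[[0,0,0],[0,0,0],1],[[0,0,0],[0,0,0],1]]}}

```text
time_s: 16.1
ee_pos: [499.3, -227.1, 215.0]
ee_rot: [-90.0, 0.0, -4.0]
force: [-0.8, -0.3, 0.8]
gripper_width: 20.2
```

Call:
{"name": "carry_out", "arguments": {"increments": [[[0,0,0],[0,0,0],1],[[0,0,0],[0,-5,0],1],[[0,0,0],[0,-15,0],1],[[0,0,0],[0,-30,0],1],[[0,0,0],[0,-45,0],1],[[0,0,0],[0,-50,5],1],[[0,0,0],[-1,-50,20],1],[[0,0,0],[-2,-50,45],1],[[0,0,0],[-3,-50,75],1],[[0,0,0],[-3,-50,106],1]]}}

```text
time_s: 16.93
ee_pos: [503.3, -120.1, 265.3]
ee_rot: [-90.0, -0.0, -4.1]
force: [-0.1, 0.1, -0.9]
gripper_width: 19.9
```

Call:
{"name": "carry_out", "arguments": {"increments": [[[0,0,0],[-1,0,35],1],[[0,0,0],[-3,0,72],1],[[0,0,0],[-5,0,110],1],[[0,0,0],[-6,0,148],1],[[0,0,0],[-7,0,180],1],[[0,0,0],[-8,0,208],1],[[0,0,0],[-8.5,0,230],1],[[0,0,0],[-8.5,0,241],1],[[0,0,0],[-8.5,0,243],1],[[0,0,0],[-8.5,0,243],1]]}}

```text
time_s: 17.77
ee_pos: [512.1, 122.1, 265.0]
ee_rot: [-90.0, 0.0, -3.9]
force: [-0.7, -0.1, -1.7]
gripper_width: 20.2
```

Call:
{"name": "carry_out", "arguments": {"increments": [[[0,0,0],[0,10,0],1],[[0,0,0],[0,25,0],1],[[0,0,0],[0,38,0],1],[[0,0,0],[0,45,0],1],[[0,0,0],[0,48,0],1],[[0,0,0],[0,50,0],1],[[0,0,0],[0,51,0],1],[[0,0,0],[0,52,0],1],[[0,0,0],[0,52.5,0],1],[[0,0,0],[0,52.5,0],1]]}}

```text
time_s: 18.6
ee_pos: [512.3, 121.9, 212.8]
ee_rot: [-90.0, -0.0, -4.0]
force: [-1.1, -0.4, -1.8]
gripper_width: 19.9
```

Call:
{"name": "carry_out", "arguments": {"increments": [[[0,0,0],[0,0.5,0],1],[[0,0,0],[0,1,0],1],[[0,0,0],[0,1,0],1],[[0,0,0],[0,1,0],0.6],[[0,0,0],[0,1,0],0.3],[[0,0,0],[0,1,0],0.2],[[0,0,0],[0,1,0],0],[[0,0,0],[0,1,0],0],[[0,0,0],[0,1,0],0],[[0,0,0],[0,1,0],0]]}}

```text
time_s: 19.43
ee_pos: [512.2, 121.9, 211.5]
ee_rot: [-90.0, 0.0, -4.0]
force: [0.1, -0.2, 0.2]
gripper_width: 63.3
```

Call:
{"name": "carry_out", "arguments": {"increments": [[[0,0,0],[0,-10,0],0],[[0,0,0],[0,-35,0],0],[[0,0,0],[0,-70,0],0],[[0,0,0],[0,-92,0],0],[[0,0,0],[1,-92,-30],0],[[0,0,0],[3,-92,-68],0],[[0,0,0],[4,-92,-106],0],[[0,0,0],[5,-92,-145],0],[[0,0,0],[6,-92,-185],0],[[0,0,0],[7,-92,-225],0]]}}

```text
time_s: 20.27
ee_pos: [503.0, -104.7, 304.5]
ee_rot: [-90.0, -0.1, -4.0]
force: [-0.3, 0.2, -0.1]
gripper_width: 91.0
```

Call:
{"name": "carry_out", "arguments": {"increments": [[[0,0,0],[1,0,-40],0],[[0,0,0],[2,0,-80],0],[[0,0,0],[4,0,-120],0],[[0,0,0],[5,0,-155],0],[[0,0,0],[6,0,-182],0],[[0,0,0],[6.5,0,-194],0],[[0,0,0],[6.5,0,-197.5],0],[[0,0,0],[6.5,0,-197.5],0],[[0,0,0],[6.5,0,-197.5],0]]}}

```text
time_s: 21.02
ee_pos: [496.1, -299.4, 303.7]
ee_rot: [-89.9, 0.0, -4.0]
force: [-0.7, 0.3, 0.1]
gripper_width: 91.1
```

```bash
python3 - <<'E'
from h import *
g=grab('top');f=grab('side');a=g['frame'][170:270,160:320];b=f['frame'][290:390,310:410];cv2.imwrite('pics/s6.png',np.hstack([cv2.resize(i,None,fx=3,fy=3) for i in(a,b)]));s=env.state();print(s['ee_pos'],s['ee_rot'],s['gripper_width'],s['force'],s['time_s'])
E
```

```text
[ 496.28373435 -298.9751685   303.66786303] [-8.99687905e+01  2.07562513e-02 -3.91496065e+00] 90.9285078984551 [-0.45295835 -0.41649097  0.45669471] 21.1167
```

View pics/s6.png

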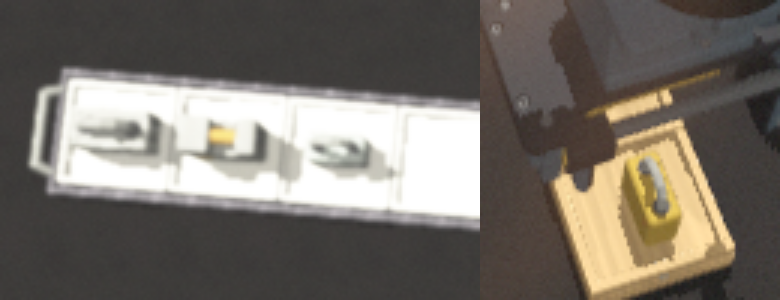

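Call:
{"name": "carry_out", "arguments": {"increments": [[[0,0,0],[0,30,-1],0],[[0,0,0],[0,60,-1],0],[[0,0,0],[0,80,-1],0],[[0,0,0],[0,88,-1],0],[[0,0,0],[0,88.5,-1],0],[[0,0,0],[0,88.5,-1],0.4],[[0,0,0],[0,88.5,-1],0.6],[[0,0,0],[0,88.5,-1],1],[[0,0,0],[0,88.5,-1],1],[[0,0,0],[0,88.5,-1],1]], "force": 25}}

```text
time_s: 21.95
ee_pos: [496.3, -301.6, 216.0]
ee_rot: [-90.1, -0.1, -4.0]
force: [0.5, 0.7, -0.5]
gripper_width: 60.5
```

Call:
{"name": "carry_out", "arguments": {"increments": [[[0,0,0],[0,0,0],1],[[0,0,0],[0,0,0],1],[[0,0,0],[0,0,0],1],[[0,0,0],[0,0,0],1],[[0,0,0],[0,0,0],1],[[0,0,0],[0,0,0],1],[[0,0,0],[0,0,0],1],[[0,0,0],[0,0,0],1],[[0,0,0],[0,0,0],1]]}}

```text
time_s: 22.7
ee_pos: [496.0, -301.6, 215.0]
ee_rot: [-90.0, 0.0, -4.0]
force: [0.8, -0.3, -0.2]
gripper_width: 19.9
```

Call:
{"name": "carry_out", "arguments": {"increments": [[[0,0,0],[0,0,0],1],[[0,0,0],[0,-5,0],1],[[0,0,0],[0,-15,0],1],[[0,0,0],[0,-30,0],1],[[0,0,0],[0,-45,0],1],[[0,0,0],[0,-50,5],1],[[0,0,0],[-1,-50,20],1],[[0,0,0],[-2,-50,45],1],[[0,0,0],[-3,-50,75],1],[[0,0,0],[-4,-50,106],1]]}}

```text
time_s: 23.53
ee_pos: [498.7, -193.5, 264.4]
ee_rot: [-89.9, 0.1, -4.1]
force: [0.6, -0.8, -1.0]
gripper_width: 19.7
```

Call:
{"name": "carry_out", "arguments": {"increments": [[[0,0,0],[-1,0,35],1],[[0,0,0],[-3,0,72],1],[[0,0,0],[-5,0,110],1],[[0,0,0],[-7,0,148],1],[[0,0,0],[-9,0,180],1],[[0,0,0],[-11,0,208],1],[[0,0,0],[-12,0,230],1],[[0,0,0],[-12,0,241],1],[[0,0,0],[-12,0,243.5],1],[[0,0,0],[-12,0,243.5],1]]}}

```text
time_s: 24.37
ee_pos: [504.2, 48.8, 264.7]
ee_rot: [-90.0, 0.0, -3.9]
force: [-0.5, -0.3, -1.5]
gripper_width: 20.0
```

Call:
{"name": "carry_out", "arguments": {"increments": [[[0,0,0],[0,10,0],1],[[0,0,0],[0,25,0],1],[[0,0,0],[0,38,0],1],[[0,0,0],[0,45,0],1],[[0,0,0],[0,48,0],1],[[0,0,0],[0,50,0],1],[[0,0,0],[0,51,0],1],[[0,0,0],[0,52,0],1],[[0,0,0],[0,52.5,0],1],[[0,0,0],[0,52.5,0],1]]}}

```text
time_s: 25.2
ee_pos: [504.7, 48.2, 212.9]
ee_rot: [-90.0, -0.1, -4.0]
force: [-0.3, 1.1, -1.7]
gripper_width: 19.6
```

Release, rise, and withdraw to the right, clear of the tray.

Call:
{"name": "carry_out", "arguments": {"increments": [[[0,0,0],[0,0.5,0],1],[[0,0,0],[0,1,0],1],[[0,0,0],[0,1,0],1],[[0,0,0],[0,1,0],0.6],[[0,0,0],[0,1,0],0.3],[[0,0,0],[0,1,0],0.2],[[0,0,0],[0,1,0],0],[[0,0,0],[0,1,0],0],[[0,0,0],[0,1,0],0],[[0,0,0],[0,1,0],0]]}}

```text
time_s: 26.03
ee_pos: [504.6, 48.2, 211.5]
ee_rot: [-90.0, 0.0, -4.0]
force: [0.2, 0.2, 0.2]
gripper_width: 63.8
```

Call:
{"name": "carry_out", "arguments": {"increments": [[[0,0,0],[0,-10,0],0],[[0,0,0],[0,-35,0],0],[[0,0,0],[0,-70,0],0],[[0,0,0],[0,-92,0],0],[[0,0,0],[0,-110,-30],0],[[0,0,0],[0,-120,-65],0],[[0,0,0],[0,-125,-100],0],[[0,0,0],[0,-130,-135],0],[[0,0,0],[0,-130,-170],0],[[0,0,0],[0,-130,-205],0]]}}

```text
time_s: 26.87
ee_pos: [489.7, -157.8, 343.0]
ee_rot: [-90.0, -0.1, -4.0]
force: [0.7, 0.8, 0.4]
gripper_width: 91.5
```

Call:
{"name": "carry_out", "arguments": {"increments": [[[0,0,0],[0,0,-35],0],[[0,0,0],[0,0,-70],0],[[0,0,0],[0,0,-95],0],[[0,0,0],[0,0,-100],0],[[0,0,0],[0,0,-100],0],[[0,0,0],[0,0,-100],0]]}}

```text
time_s: 27.37
ee_pos: [483.0, -255.5, 341.8]
ee_rot: [-90.0, 0.0, -4.0]
force: [-0.0, 0.3, 0.1]
gripper_width: 91.2
```

```bash
python3 - <<'E'
from h import *
f=grab('top');g=grab('side')
d=np.array([.0976,.9952]);n=np.array([.9952,-.0976]);c=np.array([515.7,159.5])
for nm,q in(('top',f),('side',g)):
    w=world(q);r=w[...,:2]-c;a=r@d;b=r@n
    m=((w[...,2]>28)&(w[...,2]<110)&(abs(a)<160)&(abs(b)<45)).astype(np.uint8)
    k,l,st,cc=cv2.connectedComponentsWithStats(m)
    for i in range(1,k):
        if st[i,4]>15:
            P=w[l==i];e=P[:,:2]-c;R=cv2.minAreaRect(P[:,:2].astype(np.float32));e=np.array(R[0])-c
            print(nm,'along',round(float(e@d),1),'across',round(float(e@n),1),np.round(R[1],1),round(R[2],1),'zmax',P[:,2].max().round(1))
old=dict(np.load('/tmp/side0.npz'));print('pin dish change',np.abs(old['frame'][300:342,400:442].astype(int)-g['frame'][300:342,400:442]).mean())
cv2.imwrite('pics/s7.png',np.vstack([cv2.resize(f['frame'][140:300,150:550],None,fx=1.6,fy=1.6),cv2.resize(g['frame'][110:250,200:400],(640,300))[:, :640]]))
s=env.state();print(s['ee_pos'],s['force'],s['time_s'])
E
```

```text
top along 110.3 across 1.0 [51.6 26.7] 86.5 zmax 71.7
top along 37.6 across 0.5 [50.6 24.6] 87.1 zmax 65.5
top along -35.5 across 0.0 [39.3 20. ] 89.2 zmax 78.5
top along -110.2 across 0.3 [39.2 20.2] 86.6 zmax 65.3
side along 1.6 across 1.7 [118.   23.4] 86.1 zmax 80.7
side along -111.9 across 0.5 [41.1 20.2] 85.1 zmax 64.7
pin dish change 2.889644746787604
[ 483.24297006 -254.72603905  341.74066255] [-0.27758499 -0.0686938   0.3948282 ] 27.4667
```

View pics/s7.png

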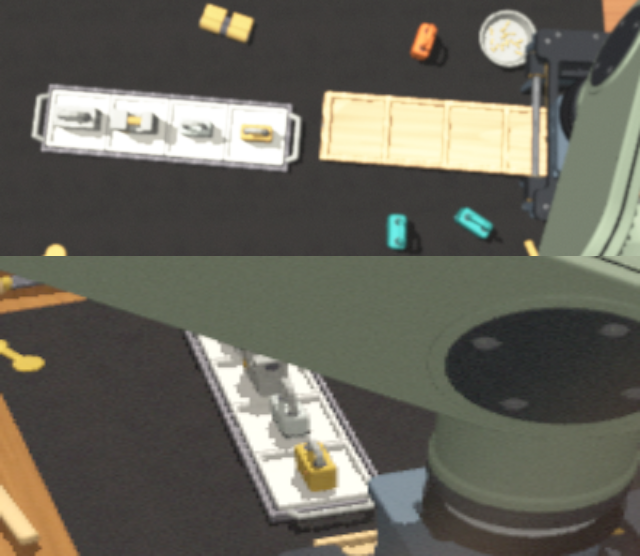

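All four locks stand in their dishes: offsets along the row are 110, 38, -36 and -110 mm against ±111 and ±37, and heights are 3 mm lower than on the rack, as expected. The picture shows the rack empty and the pin dish in place. I'm handing in.

```bash
python3 -c "
from h import *
env.job_done()"
```

```text
the job is handed in; nothing more can be done
```

All four padlocks now stand upright in the tray, one per dish. They are in the same left-to-right order as on the rack: laminated, shutter, long-shackle, brass. I handed the job in at about 27.5 s.

- **Top view, last check:** Each lock is within about 2 mm of its dish centre. Each stands about 3–4 mm lower than on the rack, which fits the lower dish floors.
- **Side view, last check:** The arm hid part of the tray, so only the brass lock measured cleanly, and it agreed with the top view to within 2 mm. The long-shackle lock and part of the shutter lock merged into one outline with the arm edge, so that reading told me nothing. I had already seen the laminated and shutter locks standing in their dishes after releasing them, the shutter partly hidden by the arm.
- **Everything else:** The steel dish of pins looks unmoved, the look-alikes were not touched, and no force reading at the wrist went above about 6 N. The robot was touching nothing at hand-in.

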